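Extend the ratchet on the hub nut to its second stop and hold it

ROBOT

A 7-joint arm with a two-finger parallel gripper is mounted at the origin on the work surface. World frame = base frame: x ahead of the robot, y to its left, z up, the work surface at z = 0. Lengths are in m, angles in rad, forces in N, time in s.
With the tool pointing down it reaches from about 0.35 to 0.9 m from the base axis. Payload 7.2 kg.
Tool frame: the origin (TCP) lies at the very end of the fingers, on their centre line; the grasp point (between the pads) lies 19 mm behind it (manip.tcp_to_grasp is the z of the grasp point in the tool frame, in m); z points along the fingers, y is the line along which they close (so a half turn about z gives the same grasp; the last joint's range is limited). The gripper opens to 88 mm and grips with 3 to 60 N. Pads are 20 mm wide; open, the fingers measure 115 mm over their backs; the gripper's body (75 mm by 178 mm) begins 61 mm behind the grasp point.
Start: joints at [1.143, 0.411, -0.013, 1.596, 0.006, 1.134, -0.082], TCP at [0.22, -0.585, 0.223] pointing down, gripper open.
Joint ranges: [-2.95, 2.95], [-0.29, 1.99], [-1.47, 1.44], [0.14, 2.54], [-1.03, 4.17], [0.13, 1.85], [-2.86, 2.86]. Speed limits (rad/s): [2.39, 2.39, 3.01, 3.01, 3.14, 3.14, 3.14].

INTERFACE

Orientations are given as a rotation vector (axis times angle).
In Python, from cell import manip gives the robot as it stands.
- The arm moves only by the shell command python3 -m inch 'ROWS' [OPENING] [FORCE]. ROWS is text: rows parted by semicolons, each of 6 numbers parted by spaces: the shift along the world's x, y, z normalised to -1 to 1, where 1 is 0.12 m, then the turn, a rotation vector about the world's x, y, z normalised to -1 to 1, where 1 is pi rad. In form: dx dy dz wx wy wz; .... A call has 1 to 20 rows; each row is the pose to reach, as a shift and turn from the pose commanded when the call began, turning the shorter way round; what a row does not reach only later rows make up. A row lasts 1/8 s, in which the tool goes at most 62.5 mm and 10.7 degrees, less where a joint would pass 70% of its speed; a pose out of reach is approached as far as the arm can. A call with a number of a shift or a turn outside -1 to 1 is refused whole. A call with a gripper value outside its range is refused whole. OPENING is the gripper's target within -1 to 1 (shut at 1, half-way at 0, fully open at -1), set as the call begins (- or left out, the last holds). The fingers move at their own pace and stop on an object; FORCE is the grip in N (left out, the last holds). Time passes only in rows, so rows that repeat a pose let the fingers close. It gives the time, the measured TCP pose, the force, the opening and the grip force at its end, in the units of the state.
- manip.read_state(): the state, without advancing time (a new reading comes with each control period).
- manip.grab_frame(name): name is "scene" or "side" or "wrist"; returns a dict with "frame" (480x640x3 uint8, blue, green, red), "z_map" (480x640 float32, m along the optical axis (not along the pixel's ray), 0 where there is no reading), "intrinsics" (3x3 intrinsics, pixels), "D" ([k1, k2, p1, p2, k3] as OpenCV has them; the pictures are not rectified), "R" (3x3) and "t" (3): a world point X has camera coordinates R X + t. Camera axes: x right, y down, z forward; pixel columns grow to the right and rows downward; lengths in m; the calibration is good to about 2 mm. A picture is of the moment at which its call begins.
- manip.finish_job(): hands the job in; it is judged then, once.
The state is a dict: "clock": time; "qpos": joint angles; "joint_velocities": joint speeds; "effort": joint torques, N m; "tcp_pos": TCP position; "orientation": TCP orientation; "ft_force": force on the tool from outside, world axes, zero at the start; "ft_torque": the same for the moment, N m; "gripper_width": finger opening in m; "grasp_force": force on a finger pad.
Only numpy, scipy, OpenCV 4.12 (cv2) and the standard library are available. Lean on these libraries where they do the work, as an engineer would, in place of code of your own. Each camera call takes 0.05 s, during which the arm holds its last target. There are 200 camera calls.

TASK

Lengthen the extending ratchet that sits on the wheel hub's centre nut: squeeze its grip so that the lock button in its side is pressed in, draw the grip straight out past the first stop, and let the button spring back out so that the grip is locked at the second stop. Finish while holding the locked grip between the fingers, clear of the button. Do not swing the ratchet round the nut and do not disturb the other things on the bench.

Things in the scene. Friction and masses are not known exactly. Their poses are not given: they have to be found in the camera images.
- nut_axis (a point): On the axis of the hub's centre nut, inside the ratchet's round steel head (48 mm across, 26 mm high), half-way up the level handle, 140 mm above the bench. x points outward along the handle, y out of the side with the lock button, z up. A bare steel shank, 16 mm wide and 12 mm high, leaves the head and runs into the black grip (150 mm long, 32 wide, 28 high, same centre line).
- button_face (a point): Centre of the lock button's outer face, a steel pad 24 mm long and 16 mm high, 5 mm proud of the grip's side (nut_axis +y side); half-way up, 25 mm behind the grip's front end, 21 mm off the handle's centre line, 175 mm out from the nut axis when home; moves with the grip. Fingers closed across the grip here press it with one finger; the other bears on the plain far side. Axes as nut_axis.
- grip_rear (a point): Centre (half-way up, on the centre line) of the rear, ribbed part of the grip, 85 mm behind the button and 40 mm before the grip's rear end; moves with the grip. Here the grip can be held without touching the button. Axes as nut_axis.
- sleeve (a joint): How far the grip is drawn out, m: 0 home, stops at 0.035 (first), 0.070 (second), 0.105 (third, end of travel), 1 mm play each. Slides with about 3 N drag and stays where left. With the button held in it slides past all stops; if the button is let go between stops it stays in, rides on the shank and snaps out at the next stop reached, locking the grip both ways.
- button (a joint): How far the lock button is pressed in, m: 0 out (locked when at a stop), 0.0045 fully in. From 0.003 the lock is free; let go between two stops it stays at 0.003. Spring-loaded: it begins to move at 4 N and takes 8 N to push fully in.
- ratchet (a joint): Turn of the ratchet about the nut axis, rad, from where it stood at the start (0), anticlockwise from above positive. It turns when its handle is pushed sideways with more than about 0.8 N m.
- hub: Wheel hub with brake disc (250 mm across, its top face 54 mm above the bench) bolted on a square steel base plate, 240 mm wide; it does not move. Five studs reach 104 mm above the bench. Origin under the nut axis, at bench height; the handle points along its -y axis.
- socket_tall: Bystander: steel socket standing on end, 28 mm across, 64 mm high, beside the handle; origin at its foot.
- socket_short: Bystander: steel socket standing on end, 32 mm across, 36 mm high, on the other side of the handle; origin at its foot.
- spanner: Bystander: steel spanner, 210 mm long, lying flat.
- screwdriver: Bystander: screwdriver, 220 mm long, lying flat.
- hammer: Bystander: hammer with a wooden handle, lying.
- can: Bystander: spray can, 66 mm across, 190 mm high, standing; origin at its foot.
- nut_dish: Bystander: round steel dish, 132 mm across, 24 mm high, with five wheel nuts in it; origin under its centre.

How it is judged:
On the way, in this order (a step that is already met when the one before it is completed fails the run):
1. the lock button is pressed in by the fingers while the grip is still home (value of joint button above 0.0028 m and value of joint sleeve below 0.008 m and contact force between the fingers and sleeve above 2 N), for 0.1 s.
2. the grip has been drawn out past the first stop, held by the fingers (value of joint sleeve above 0.045 m and contact force between the fingers and sleeve above 2 N), for 0.1 s.
At the end, for the whole second after the job is handed in: The grip is locked at its second stop (70 mm out, within 5 mm), at rest, the lock button sprung out (in by less than 1.5 mm), the ratchet within 0.2 rad of its first direction; the grip lies between the fingers (grasp point within 20 mm sideways, 32 mm in height of its centre line) with over 3 N (value of joint sleeve between 0.065 and 0.075 m and value of joint button below 0.0015 m and contact force between the fingers and sleeve above 3 N and x of the grasp point in the frame of grip_rear between -0.12 and 0.045 m and y of the grasp point in the frame of grip_rear between -0.02 and 0.02 m and z of the grasp point in the frame of grip_rear between -0.025 and 0.032 m and velocity of joint sleeve between -0.005 and 0.005 m/s and value of joint ratchet between -0.2 and 0.2 rad); the arm keeps its last pose, push and grip.
It fails at once if the ratchet is swung round the nut by more than 0.2 rad (value of joint ratchet above 0.2 rad or value of joint ratchet below -0.2 rad).
It fails at once if a thing lying or standing on the bench is moved by more than 30 mm (distance of any of socket_tall, socket_short, spanner, screwdriver, hammer, can, nut_dish from where it was at the start of the episode above 0.03 m).
It also fails if it takes over 40 s, if anything falls off the work surface, if the arm or the gripper's body presses on something with over 40 N, if the wrist force passes 120 N, or if a joint passes its speed limit or range.

## Working session

There is one attempt and no reset: what is moved stays moved. The work goes in short steps, Python scripts to look and compute and a shell command to move; the robot and the scene stay as the last step left them, time stands still between calls to the robot, and variables do not carry over. Pictures are saved under pics/ and viewed, at most 10 in all, crops included, and the job is handed in when it is done.

```bash
ls; mkdir -p pics; python3 - <<'E'
from cell import manip
import cv2,numpy as np
s=manip.read_state();print(s)
print(manip.tcp_to_grasp)
a=[]
for n in("scene","side","wrist"):
    f=manip.grab_frame(n);np.savez(f"pics/{n}0.npz",**f)
    cv2.imwrite(f"pics/{n}0.png",f["frame"]);print(n,f["intrinsics"].round(1).tolist(),f["D"],f["R"].round(3).tolist(),f["t"])
E
```

```text
pics
{'clock': 0.0, 'qpos': array([ 1.1427977 ,  0.41190978, -0.01274283,  1.59703683,  0.00560359,
        1.13428658, -0.08219538]), 'joint_velocities': array([ 1.42655679e-04, -9.91557220e-05, -6.83319589e-04,  6.88885198e-04,
        4.10382823e-05,  3.00724407e-04,  4.58540629e-04]), 'effort': array([ 5.05333701e-04, -5.87949085e+01,  6.41498286e-01, -2.91072446e+01,
       -5.40076930e-02,  1.83167215e-02,  1.32782552e-04]), 'tcp_pos': array([ 0.21985336, -0.5845182 ,  0.22180571]), 'orientation': array([-3.08934432e+00, -5.61939310e-01,  6.11507050e-04]), 'ft_force': array([ 0.79113205, -0.18790876,  0.3609599 ]), 'ft_torque': array([-0.01343203,  0.00694232, -0.01200629]), 'grasp_force': 0.0, 'gripper_width': 0.08781693047981308}
-0.0187
scene [[482.1, 0.0, 320.9], [0.0, 482.1, 234.0], [0.0, 0.0, 1.0]] [-0.0161086  0.         0.         0.         0.       ] [[0.567, 0.823, 0.007], [0.676, -0.461, -0.575], [-0.471, 0.331, -0.818]] [-0.20023629 -0.38000922  1.61477868]
side [[440.6, 0.0, 317.7], [0.0, 440.6, 240.0], [0.0, 0.0, 1.0]] [-0.04181585  0.          0.          0.          0.        ] [[-0.721, -0.693, 0.01], [-0.359, 0.361, -0.861], [0.593, -0.624, -0.509]] [0.30721548 0.35227791 0.5456433 ]
wrist [[342.8, 0.0, 319.5], [0.0, 342.8, 236.0], [0.0, 0.0, 1.0]] [0.02195745 0.         0.         0.         0.        ] [[0.353, -0.936, -0.002], [-0.907, -0.342, 0.244], [-0.229, -0.084, -0.97]] [-0.6232211  -0.02860787  0.38955818]
```

View pics/scene0.png

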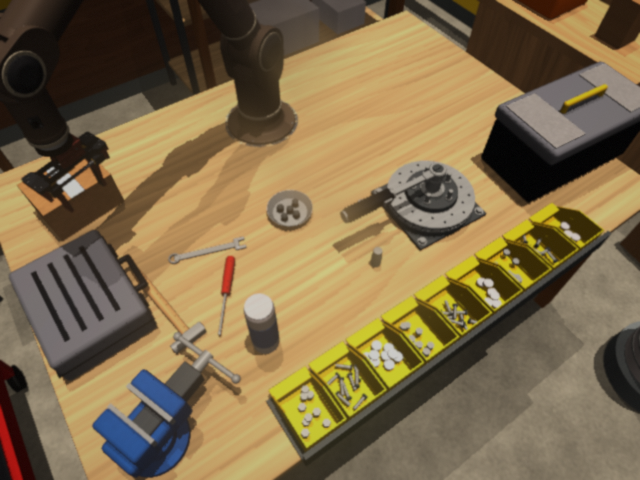

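View pics/side0.png

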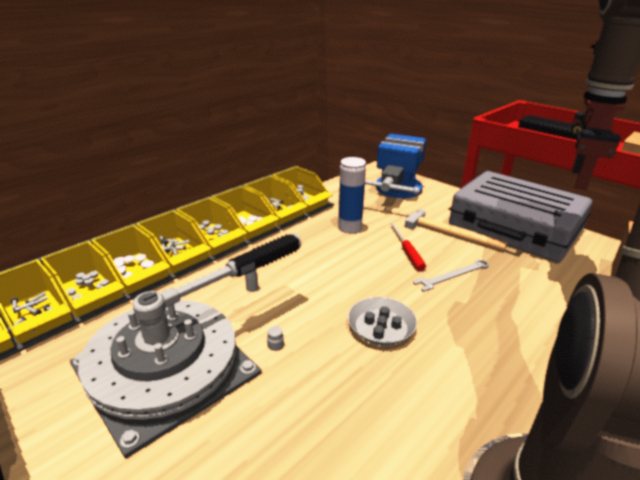

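The scene view shows the hub at about (430,195), with the black grip from (345,212) to (388,195). In the side view the nut head is at about (150,305) and the grip runs from (235,265) to (298,242). Next I triangulate the grip ends and head, and cross-check them with depth.

```bash
cat > h.py <<'E'
import numpy as np,cv2
def load(n): return dict(np.load(f"pics/{n}.npz"))
def norm(f,uv): return cv2.undistortPoints(np.array(uv,float).reshape(-1,1,2),f["intrinsics"],f["D"]).reshape(-1,2)
def cloud(f):
    v,u=np.mgrid[0:480,0:640];n=norm(f,np.stack([u.ravel(),v.ravel()],1).astype(float));z=f["z_map"].ravel()
    c=np.c_[n*z[:,None],z];X=(c-f["t"])@f["R"];X[z==0]=np.nan
    return X.reshape(480,640,3)
def tri(f,g,a,b):
    P=lambda f:np.c_[f["R"],f["t"]]
    X=cv2.triangulatePoints(P(f),P(g),norm(f,a).T,norm(g,b).T);return (X[:3]/X[3]).T
def proj(f,X): return cv2.projectPoints(np.array(X,float).reshape(-1,3),cv2.Rodrigues(f["R"])[0],f["t"],f["intrinsics"],f["D"])[0].reshape(-1,2)
E
python3 - <<'E'
from h import *
for n,roi in(("scene0",(330,400,170,235)),("side0",(225,305,225,285))):
    f=load(n);X=cloud(f);g=f["frame"].max(2)
    m=(X[...,2]>.115)&(X[...,2]<.17);m2=np.zeros_like(m);m2[roi[2]:roi[3],roi[0]:roi[1]]=1
    p=X[m&m2];print(n,len(p));c=np.median(p,0)
    h=m&m2;v,u=np.where(h);r=cv2.minAreaRect(np.c_[u,v].astype(np.float32));print(r)
    r=cv2.minAreaRect(p[:,:2].astype(np.float32));print("xy",r,cv2.boxPoints(r).round(3).tolist(),np.percentile(p[:,2],[1,50,99]))
    # steel head: high points over 0.145 around hub
    q=X[(X[...,2]>.146)&(X[...,2]<.175)&(abs(X[...,0]-c[0])<.4)&(abs(X[...,1]-c[1])<.4)]
    print("high",len(q),q.min(0),q.max(0))
    d=X[(X[...,2]>.049)&(X[...,2]<.06)&(np.hypot(X[...,0]-c[0],X[...,1]-c[1])<.4)]
    print("disc",cv2.minEnclosingCircle(d[:,:2].astype(np.float32)))
    im=f["frame"][roi[2]-70:roi[3]+60,max(0,roi[0]-90):roi[1]+110];cv2.imwrite(f"pics/{n}_c.png",cv2.resize(im,None,fx=2.8,fy=2.8,interpolation=2))
E
python3 - <<'E'
import cv2,numpy as np
a=cv2.imread('pics/scene0.png')[150:270,320:500];b=cv2.imread('pics/side0.png')[215:365,120:320]
a=cv2.resize(a,(790,527)[::1],interpolation=2);b=cv2.resize(b,(790,592),interpolation=2)
cv2.imwrite('pics/c.png',cv2.resize(np.vstack([cv2.resize(a,(400,266)),cv2.resize(b,(400,300))]),(600,566+20)))
E
```

```text
scene0 897
((370.6000671386719, 203.70001220703125), (16.099689483642578, 65.74039459228516), 63.43495178222656)
xy ((0.573174774646759, 0.006895609200000763), (0.17997992038726807, 0.03590748831629753), 84.99993896484375) [[0.546999990940094, -0.08100000023841858], [0.5830000042915344, -0.08399999886751175], [0.5989999771118164, 0.0949999988079071], [0.5630000233650208, 0.09799999743700027]] [0.12821899 0.15208701 0.15796494]
high 1087 [ 0.55036519 -0.40952886  0.14603252] [0.71544248 0.24208109 0.17491946]
disc ((0.6366763114929199, -0.021879836916923523), 0.37120169401168823)
side0 1596
((261.3866271972656, 254.99484252929688), (22.236083984375, 83.56298828125), 66.03751373291016)
xy ((0.5683048963546753, 0.0035650283098220825), (0.1675902009010315, 0.03662261366844177), 85.52201843261719) [[0.5440000295639038, -0.07900000363588333], [0.5799999833106995, -0.08100000023841858], [0.5929999947547913, 0.0860000029206276], [0.5569999814033508, 0.08900000154972076]] [0.12819929 0.1509449  0.15650382]
high 2194 [ 0.54716087 -0.39222634  0.14600344] [0.70927851 0.24354453 0.17494701]
disc ((0.6356557011604309, -0.015272995457053185), 0.36653730273246765)
```

View pics/c.png

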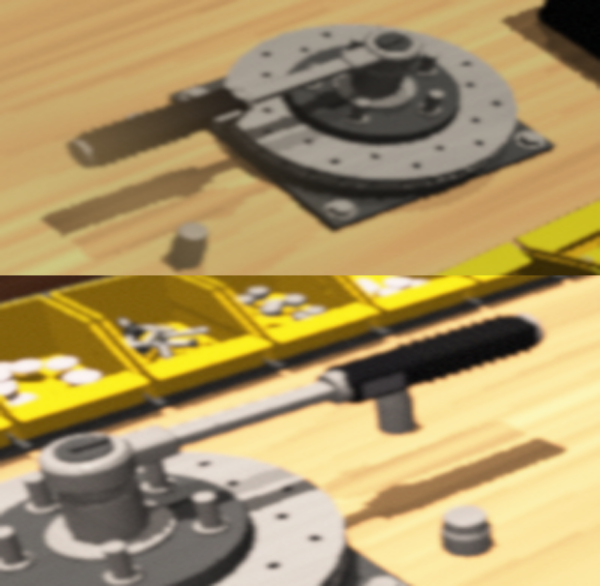

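The crop confirms it: the handle points along about world -y, with the front collar and button at about scene (390,187). The tall socket is beside the grip at about scene (376,257), and the short one is on the robot side. Now I compute the head centre, the axis and the socket positions.

```bash
python3 - <<'E'
from h import *
F={n:load(n) for n in("scene0","side0")};res={}
for n,f in F.items():
    X=cloud(f);x,y,z=X[...,0],X[...,1],X[...,2]
    m=(z>.149)&(z<.158)&(x>.52)&(x<.68)&(y>.17)&(y<.30);p=X[m];c,r=cv2.minEnclosingCircle(p[:,:2].astype(np.float32));print(n,"head",c,r,p[:,2].mean())
    # grip top strip: per y-slice x range
    g=(z>.125)&(z<.162)&(x>.53)&(x<.63)&(y>-.1)&(y<.2)
    for yy in np.arange(-.085,.2,.02):
        q=X[g&(abs(y-yy)<.004)]
        if len(q):
            t=q[q[:,2]>q[:,2].max()-.006];print(f"{yy:.3f}",len(q),q[:,0].min().round(4),q[:,0].max().round(4),q[:,2].max().round(4))
    for zr,nm in(((.055,.07),"tall"),((.03,.042),"short")):
        s=X[(z>zr[0])&(z<zr[1])&(x>.4)&(x<.72)&(y>-.1)&(y<.08)&~((x>.55)&(x<.6)&(z>.1))]
        if len(s):print(nm,len(s),np.median(s,0).round(4),s.min(0).round(3),s.max(0).round(3))
    # pixel end-points of black grip for triangulation
    v,u=np.where(g&(y<0.0)|g&(y<.09));P=np.c_[u,v].astype(float);d=P-P.mean(0);a=np.linalg.svd(d,full_matrices=0)[2][0];s=d@a
    e=[P[s<s.min()+4].mean(0),P[s>s.max()-4].mean(0)];e.sort(key=lambda q:X[int(q[1]),int(q[0]),1] if not np.isnan(X[int(q[1]),int(q[0]),1]) else 0);res[n]=e;print("ends",e)
print(tri(F["scene0"],F["side0"],res["scene0"],res["side0"]))
print({n:(-f["R"].T@f["t"]).round(3) for n,f in F.items()})
E
```

```text
scene0 head (0.5850066542625427, 0.2048981785774231) 0.03440256416797638 0.1529437615048252
-0.085 17 0.5579 0.5786 0.1595
-0.065 43 0.5525 0.5834 0.1569
-0.045 40 0.5504 0.5841 0.158
-0.025 38 0.555 0.5851 0.1563
-0.005 47 0.554 0.5871 0.158
0.015 44 0.5575 0.5885 0.1577
0.035 51 0.5579 0.5936 0.1598
0.055 39 0.5593 0.5935 0.1577
0.075 10 0.568 0.5862 0.1484
0.095 19 0.5662 0.5851 0.1484
0.115 18 0.5694 0.5862 0.1476
0.135 18 0.5693 0.5858 0.1484
0.155 16 0.5706 0.587 0.1486
0.175 32 0.5671 0.5928 0.1521
0.195 36 0.5702 0.5972 0.1547
tall 71 [ 0.659  -0.0366  0.0634] [ 0.645 -0.046  0.056] [ 0.669 -0.023  0.068]
short 40 [ 0.6634 -0.0407  0.0376] [ 0.48  -0.049  0.031] [0.671 0.051 0.042]
ends [array([342.8125    , 216.95833333]), array([396.80769231, 191.07692308])]
side0 head (0.5811713933944702, 0.20852138102054596) 0.03510415181517601 0.15295184231280753
-0.065 75 0.5459 0.5799 0.1571
-0.045 73 0.5478 0.5815 0.1574
-0.025 77 0.5489 0.5835 0.1559
-0.005 81 0.5491 0.5828 0.1564
0.015 90 0.5513 0.5826 0.1567
0.035 83 0.5529 0.5835 0.1565
0.055 86 0.554 0.5854 0.1565
0.075 91 0.5576 0.5853 0.1555
0.095 46 0.5651 0.5811 0.1479
0.115 46 0.5664 0.5811 0.1481
0.135 51 0.5668 0.5827 0.1485
0.155 54 0.5675 0.5854 0.1477
0.175 60 0.566 0.587 0.1506
0.195 81 0.5651 0.5923 0.1526
tall 1 [ 0.6435 -0.0306  0.0553] [ 0.644 -0.031  0.055] [ 0.644 -0.031  0.055]
short 222 [0.4934 0.044  0.0361] [ 0.476 -0.044  0.03 ] [0.662 0.06  0.042]
ends [array([297.39622642, 238.73584906]), array([222.16666667, 271.95833333])]
[[ 0.56405856 -0.08194174  0.14236833]
 [ 0.57523374  0.08599771  0.14113768]]
{'scene0': array([ 1.13 , -0.545,  1.104]), 'side0': array([0.024, 0.426, 0.578])}
```

Head centre is about (0.582, 0.215) and the grip line is x ≈ 0.569 + 0.058·y. The grip's rear end is at y ≈ -0.083, so the button should be near y ≈ 0.042. The measured height of 0.14 matches the text. The tool needs about +66° of yaw, so I move high and toward the grip.

```bash
python3 -m inch '0.12 0.22 0.2 0 0 0.015; 0.25 0.45 0.4 0 0 0.03; 0.4 0.7 0.6 0 0 0.045; 0.55 1 0.75 0 0 0.06' -1
python3 -m inch '0.15 0.25 0 0 0 0.016; 0.3 0.5 0 0 0 0.032; 0.45 0.75 0 0 0 0.047; 0.6 1 0 0 0 0.063'
python3 -m inch '0.15 0.25 0 0 0 0.016; 0.3 0.5 0 0 0 0.032; 0.45 0.75 0 0 0 0.047; 0.6 1 0 0 0 0.063'
python3 -m inch '0.15 0.25 0 0 0 0.016; 0.3 0.5 0 0 0 0.032; 0.45 0.75 0 0 0 0.047; 0.6 1 0 0 0 0.063'
python3 -m inch '0.15 0.2 0 0 0 0.016; 0.3 0.4 0 0 0 0.032; 0.45 0.6 0 0 0 0.047; 0.6 0.8 0 0 0 0.063; 0.6 0.8 0 0 0 0.063'
```

```text
clock: 0.65
tcp_pos: [0.2865, -0.4642, 0.3134]
orientation: [3.023, 0.852, 0.0]
ft_force: [0.8, -1.2, -0.1]
gripper_width: 0.0879
grasp_force: 0.0
clock: 1.15
tcp_pos: [0.3589, -0.343, 0.3119]
orientation: [-2.923, -1.149, 0.001]
ft_force: [-0.1, -1.4, -1.0]
gripper_width: 0.088
grasp_force: 0.0
clock: 1.65
tcp_pos: [0.4306, -0.2229, 0.312]
orientation: [-2.795, -1.432, 0.001]
ft_force: [-0.1, 0.1, -0.4]
gripper_width: 0.0877
grasp_force: 0.0
clock: 2.15
tcp_pos: [0.5024, -0.1029, 0.312]
orientation: [-2.64, -1.702, 0.001]
ft_force: [0.1, 0.1, 0.6]
gripper_width: 0.0877
grasp_force: 0.0
clock: 2.78
tcp_pos: [0.5742, -0.0056, 0.3116]
orientation: [-2.456, -1.956, 0.0]
ft_force: [0.5, -0.5, 1.0]
gripper_width: 0.0877
grasp_force: 0.0
```

```bash
python3 -m inch '0 0.15 0 0 0 0.02; -0.02 0.3 -0.05 0 0 0.04; -0.02 0.38 -0.1 0 0 0.054; -0.02 0.38 -0.1 0 0 0.054; -0.02 0.38 -0.1 0 0 0.054'
python3 - <<'E'
from cell import manip
from h import *
f=manip.grab_frame("wrist");np.savez("pics/wrist1.npz",**f);cv2.imwrite("pics/wrist1.png",f["frame"])
print(-f["R"].T@f["t"])
X=cloud(f);x,y,z=X[...,0],X[...,1],X[...,2]
g=(z>.125)&(z<.165)&(x>.53)&(x<.63)&(y>-.1)&(y<.2)
for yy in np.arange(-.085,.2,.01):
    q=X[g&(abs(y-yy)<.003)]
    if len(q): print(f"{yy:.3f}",len(q),q[:,0].min().round(4),q[:,0].max().round(4),np.percentile(q[:,2],95).round(4))
E
```

```text
clock: 3.4
tcp_pos: [0.5717, 0.0359, 0.3007]
orientation: [2.289, 2.151, -0.0]
ft_force: [-0.6, 0.2, 0.8]
gripper_width: 0.088
grasp_force: 0.0
[0.57676217 0.10345694 0.46227954]
-0.065 116 0.5495 0.5825 0.1552
-0.055 186 0.5503 0.5828 0.155
-0.045 189 0.5505 0.584 0.1549
-0.035 200 0.5511 0.5846 0.1551
-0.025 199 0.5519 0.5851 0.1549
-0.015 207 0.5525 0.5857 0.1547
-0.005 211 0.5529 0.5863 0.1549
0.005 221 0.5535 0.5867 0.1548
0.015 223 0.5541 0.5873 0.155
0.025 207 0.5552 0.5868 0.1544
0.035 239 0.5559 0.5931 0.1546
0.045 255 0.5568 0.5936 0.1545
0.055 257 0.5575 0.5939 0.1545
0.065 228 0.5583 0.5896 0.1542
0.075 204 0.5607 0.5887 0.1541
0.085 121 0.5669 0.5827 0.1464
0.095 124 0.5675 0.5833 0.1466
0.105 125 0.5683 0.5839 0.1467
0.115 129 0.5689 0.5844 0.1469
0.125 127 0.5696 0.585 0.1468
0.135 133 0.5704 0.5855 0.1465
0.145 135 0.571 0.5861 0.1469
0.155 137 0.5717 0.5867 0.1469
0.165 145 0.5718 0.5872 0.1469
0.175 239 0.569 0.5922 0.149
0.185 235 0.5688 0.5925 0.1498
0.195 239 0.5695 0.593 0.1498
```

View pics/wrist1.png

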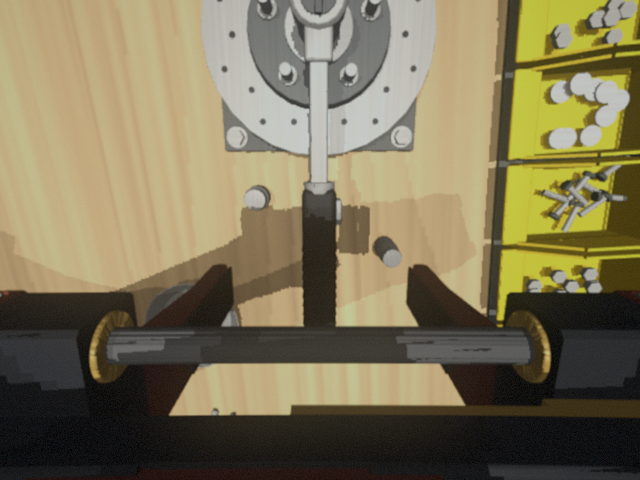

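The wrist view shows the handle running straight up the image. The button is at about (338,211) on the right (+x) side of the grip, the tall socket's top is at (390,258) and the short socket is at (257,197). Next I measure the button's extent.

```bash
python3 - <<'E'
from h import *
f=load("wrist1");X=cloud(f);p=X.reshape(-1,3);p=p[(p[:,2]>.125)&(p[:,2]<.16)&(p[:,1]>-.06)&(p[:,1]<.2)&(abs(p[:,0]-.575)<.04)]
s=p[(p[:,1]>.085)&(p[:,1]<.155)];k=np.polyfit(s[:,1],s[:,0],1);print("shank",k)
off=(p[:,0]-np.polyval(k,p[:,1]));b=p[(off>.0175)];print(b.min(0),b.max(0),np.median(b,0),len(b))
g=p[(p[:,1]<.02)];print("grip",np.polyfit(g[:,1],g[:,0],1))
bb=[(330,200),(345,200),(345,222),(330,222)]
# ray onto z=.14..: button pixel centre
n=norm(f,[(340,211)]);c=-f["R"].T@f["t"];d=np.c_[n,1]@f["R"];print((c+d*((.145-c[2])/d[:,2:])))
# second view: scene button blob (ray with same plane)
m=(abs(off)<1);h=f["z_map"]
X0=cloud(load("scene0"));q=X0.reshape(-1,3);q=q[(q[:,2]>.125)&(q[:,2]<.16)&(abs(q[:,0]-.575)<.04)&(q[:,1]<.1)&(q[:,1]>-.07)];o=q[:,0]-np.polyval(k,q[:,1]);
for yy in np.arange(.0,.09,.006):print(yy.round(3),o[abs(q[:,1]-yy)<.003].max().round(4),end=' ')
E
```

```text
shank [0.06294983 0.569484  ]
[0.58918865 0.03441221 0.13216777] [0.59387645 0.05842048 0.14885844] [0.59198316 0.04719443 0.14704713] 103
grip [0.06082579 0.56999376]
[[0.59262599 0.04667782 0.145     ]]
0.0 0.0178 0.006 0.0182 0.012 0.0168 0.018 0.018 0.024 0.0185 0.03 0.0219 0.036 0.022 0.042 0.022 0.048 0.0222 0.054 0.0208 0.06 0.0163 0.066 0.0142 0.072 0.0125 0.078 0.0087 0.084 0.0087
```

The button spans y 0.034–0.058 and z 0.132–0.149, so it is 24 mm long and centred at 0.14 high, as the text says. The grasp target is (0.5725, 0.046) with TCP z 0.121, and the yaw is already right. I descend and squeeze.

```bash
python3 -m inch '0 0.04 -0.25 0 0 0; 0 0.08 -0.5 0 0 0; 0 0.08 -0.75 0 0 0; 0 0.08 -1 0 0 0; 0 0.08 -1 0 0 0'
python3 -m inch '0 0 -0.15 0 0 0; 0 0 -0.3 0 0 0; 0 0 -0.4 0 0 0; 0 0 -0.5 0 0 0; 0 0 -0.5 0 0 0; 0 0 -0.5 0 0 0'
python3 -m inch '0 0 0 0 0 0; 0 0 0 0 0 0; 0 0 0 0 0 0; 0 0 0 0 0 0; 0 0 0 0 0 0; 0 0 0 0 0 0; 0 0 0 0 0 0; 0 0 0 0 0 0; 0 0 0 0 0 0; 0 0 0 0 0 0' 1 25
```

```text
clock: 4.08
tcp_pos: [0.5705, 0.0452, 0.1789]
orientation: [-2.288, -2.15, 0.005]
ft_force: [0.3, -0.2, 0.4]
gripper_width: 0.0876
grasp_force: 0.0
clock: 4.82
tcp_pos: [0.5719, 0.0464, 0.121]
orientation: [2.288, 2.153, 0.001]
ft_force: [-0.0, 0.1, 0.4]
gripper_width: 0.088
grasp_force: 0.0
clock: 6.08
tcp_pos: [0.5715, 0.0461, 0.1206]
orientation: [2.288, 2.152, -0.0]
ft_force: [-1.0, -0.8, 1.7]
gripper_width: 0.0322
grasp_force: 25.0
```

The opening is 32.2 mm at 25 N, so the button is fully in with the grip still home. I draw it out 52 mm along the handle.

```bash
python3 -m inch '-0.003 -0.04 0 0 0 0; -0.005 -0.08 0 0 0 0; -0.008 -0.13 0 0 0 0; -0.011 -0.18 0 0 0 0; -0.014 -0.23 0 0 0 0; -0.017 -0.28 0 0 0 0; -0.02 -0.33 0 0 0 0; -0.023 -0.38 0 0 0 0; -0.027 -0.43 0 0 0 0; -0.027 -0.43 0 0 0 0; -0.027 -0.43 0 0 0 0; -0.027 -0.43 0 0 0 0'
python3 - <<'E'
from cell import manip
from h import *
f=manip.grab_frame("side");np.savez("pics/side1.npz",**f)
X=cloud(f);p=X.reshape(-1,3);p=p[(p[:,2]>.125)&(p[:,2]<.2)&(abs(p[:,0]-.575)<.05)&(p[:,1]>-.2)&(p[:,1]<.25)]
for yy in np.arange(-.15,.2,.01):
    q=p[abs(p[:,1]-yy)<.003]
    if len(q):print(yy.round(3),q[:,0].min().round(4),q[:,0].max().round(4),q[:,2].max().round(4))
E
```

```text
clock: 7.58
tcp_pos: [0.5683, -0.0065, 0.1206]
orientation: [2.289, 2.151, -0.002]
ft_force: [-0.8, -3.5, 1.6]
gripper_width: 0.0319
grasp_force: 25.0
-0.13 0.5435 0.5664 0.1572
-0.12 0.5433 0.5698 0.1564
-0.11 0.544 0.5613 0.1568
-0.1 0.5442 0.5509 0.1557
-0.09 0.5453 0.5494 0.152
-0.08 0.5447 0.5494 0.1513
-0.07 0.5459 0.5498 0.1523
-0.06 0.5453 0.5508 0.1512
-0.05 0.5469 0.5518 0.1532
-0.04 0.5481 0.5527 0.1524
-0.03 0.5483 0.553 0.1513
-0.02 0.544 0.5858 0.1614
-0.01 0.5401 0.5866 0.1708
0.0 0.5365 0.5982 0.1933
0.01 0.5276 0.584 0.1992
0.02 0.5539 0.5788 0.1552
0.03 0.5618 0.5767 0.1481
0.04 0.5619 0.5778 0.1479
0.05 0.5617 0.5768 0.1481
0.06 0.5621 0.5782 0.1477
0.07 0.5627 0.5788 0.1475
0.08 0.5641 0.5789 0.148
0.09 0.5649 0.5809 0.1475
0.1 0.5654 0.5825 0.1478
0.11 0.566 0.582 0.1481
0.12 0.5637 0.5819 0.1479
0.13 0.566 0.5836 0.1475
0.14 0.5669 0.5834 0.1482
0.15 0.5677 0.583 0.1479
0.16 0.5687 0.5856 0.1475
0.17 0.5682 0.5877 0.1481
0.18 0.5656 0.5888 0.1508
0.19 0.566 0.5909 0.151
```

The grip moved about 52 mm, between the first and second stops. I release, slide back to the ribbed rear and regrip.

```bash
python3 -m inch '0 0 0 0 0 0; 0 0 0 0 0 0; 0 0 0 0 0 0; 0 0 0 0 0 0; -0.007 -0.12 0 0 0 0; -0.02 -0.3 0 0 0 0; -0.03 -0.5 0 0 0 0; -0.04 -0.65 0 0 0 0; -0.044 -0.71 0 0 0 0; -0.044 -0.71 0 0 0 0; -0.044 -0.71 0 0 0 0' -1
python3 - <<'E'
from cell import manip
from h import *
f=manip.grab_frame("wrist");np.savez("pics/wrist2.npz",**f);cv2.imwrite("pics/wrist2.png",f["frame"])
X=cloud(f);p=X.reshape(-1,3);p=p[(p[:,2]>.125)&(p[:,2]<.16)&(abs(p[:,0]-.57)<.035)&(p[:,1]>-.2)&(p[:,1]<.2)]
s=p[(p[:,1]>.06)&(p[:,1]<.15)];k=np.polyfit(s[:,1],s[:,0],1);print(k)
o=p[:,0]-np.polyval(k,p[:,1])
for yy in np.arange(-.14,.06,.006):
    i=abs(p[:,1]-yy)<.003
    if i.any():print(yy.round(3),o[i].min().round(4),o[i].max().round(4),p[i,2].max().round(4))
E
```

```text
clock: 9.0
tcp_pos: [0.5632, -0.0896, 0.1207]
orientation: [-2.287, -2.154, -0.001]
ft_force: [-0.4, 0.5, -0.6]
gripper_width: 0.0879
grasp_force: 0.0Traceback (most recent call last):
  File "<stdin>", line 5, in <module>
    raise TypeError("expected non-empty vector for x")
TypeError: expected non-empty vector for x
```

View pics/wrist2.png

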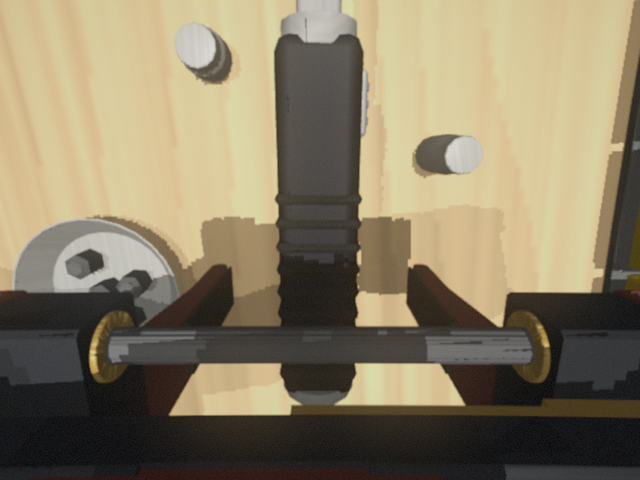

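The grip lies centred between the fingers, and the button shows only as a sliver at (364,100), so it is still in and riding on the shank. I close on the ribbed part and pull gently to the second stop.

```bash
python3 -m inch '0 0 0 0 0 0; 0 0 0 0 0 0; 0 0 0 0 0 0; 0 0 0 0 0 0; 0 0 0 0 0 0; 0 0 0 0 0 0; 0 0 0 0 0 0; 0 0 0 0 0 0' 1 25
python3 -m inch '-0.001 -0.02 0 0 0 0; -0.003 -0.04 0 0 0 0; -0.004 -0.06 0 0 0 0; -0.005 -0.08 0 0 0 0; -0.006 -0.1 0 0 0 0; -0.007 -0.12 0 0 0 0; -0.008 -0.13 0 0 0 0; -0.009 -0.14 0 0 0 0; -0.009 -0.15 0 0 0 0; -0.01 -0.16 0 0 0 0; -0.01 -0.16 0 0 0 0; -0.01 -0.16 0 0 0 0'
```

```text
clock: 10.05
tcp_pos: [0.563, -0.0907, 0.1206]
orientation: [-2.288, -2.152, 0.0]
ft_force: [-0.9, 0.7, 0.4]
gripper_width: 0.0314
grasp_force: 25.0
clock: 11.55
tcp_pos: [0.5619, -0.1093, 0.1206]
orientation: [-2.288, -2.153, -0.0]
ft_force: [-0.1, 4.1, 0.8]
gripper_width: 0.032
grasp_force: 25.0
```

```bash
python3 -m inch '-0.001 -0.01 0 0 0 0; -0.001 -0.01 0 0 0 0; -0.001 -0.01 0 0 0 0'; python3 -m inch '-0.001 -0.01 0 0 0 0; -0.001 -0.01 0 0 0 0; -0.001 -0.01 0 0 0 0'; python3 -m inch '-0.001 -0.01 0 0 0 0; -0.001 -0.01 0 0 0 0; -0.001 -0.01 0 0 0 0'
python3 - <<'E'
from cell import manip
from h import *
f=manip.grab_frame("wrist");np.savez("pics/wrist3.npz",**f)
cv2.imwrite("pics/wrist3.png",f["frame"])
for n in("wrist2","wrist3"):
    f=load(n);X=cloud(f);p=X.reshape(-1,3);p=p[(p[:,2]>.13)&(p[:,2]<.16)&(abs(p[:,0]-.57)<.04)&(p[:,1]>-.2)&(p[:,1]<.2)]
    print(n,p.min(0),p.max(0))
    for yy in np.arange(-.075,.05,.006):
        i=abs(p[:,1]-yy)<.003
        if i.any():print(yy.round(3),p[i,0].min().round(4),p[i,0].max().round(4),((p[i,0].max()-p[i,0].min())*1e3).round(1))
E
```

```text
clock: 11.92
tcp_pos: [0.5619, -0.1095, 0.1206]
orientation: [-2.286, -2.153, -0.002]
ft_force: [-0.4, 6.6, 0.5]
gripper_width: 0.0317
grasp_force: 25.0
clock: 12.3
tcp_pos: [0.5619, -0.1096, 0.1206]
orientation: [-2.285, -2.153, -0.003]
ft_force: [0.3, 9.8, -0.5]
gripper_width: 0.0318
grasp_force: 25.0
clock: 12.68
tcp_pos: [0.5619, -0.1097, 0.1206]
orientation: [-2.284, -2.153, -0.005]
ft_force: [-0.5, 12.5, 0.3]
gripper_width: 0.032
grasp_force: 25.0
wrist2 [ 0.54512697 -0.13117404  0.13003534] [0.60999928 0.02915248 0.15995213]
-0.075 0.5475 0.5803 32.8
-0.069 0.5484 0.5813 32.9
-0.063 0.5489 0.582 33.1
-0.057 0.5488 0.582 33.2
-0.051 0.5491 0.5827 33.5
-0.045 0.5496 0.5823 32.6
-0.039 0.5501 0.5829 32.8
-0.033 0.5509 0.583 32.1
-0.027 0.5513 0.5831 31.8
-0.021 0.5518 0.5837 31.9
-0.015 0.5519 0.5867 34.8
-0.009 0.5523 0.5873 35.0
-0.003 0.5525 0.5875 35.0
0.003 0.5532 0.5875 34.3
0.009 0.5534 0.5858 32.3
0.015 0.554 0.5847 30.7
0.021 0.5567 0.5839 27.2
0.027 0.5631 0.5784 15.3
wrist3 [ 0.53714146 -0.14979308  0.1300498 ] [0.5897865  0.00896148 0.15998972]
-0.075 0.548 0.5809 33.0
-0.069 0.5487 0.5817 33.0
-0.063 0.5495 0.5823 32.8
-0.057 0.5493 0.5823 33.0
-0.051 0.5503 0.5825 32.2
-0.045 0.5506 0.5825 31.9
-0.039 0.5509 0.5873 36.4
-0.033 0.5513 0.5891 37.8
-0.027 0.5515 0.5892 37.7
-0.021 0.552 0.5898 37.8
-0.015 0.5521 0.5895 37.3
-0.009 0.5528 0.5846 31.8
-0.003 0.5534 0.5836 30.1
0.003 0.5552 0.5837 28.5
0.009 0.562 0.5777 15.7
```

View pics/wrist3.png

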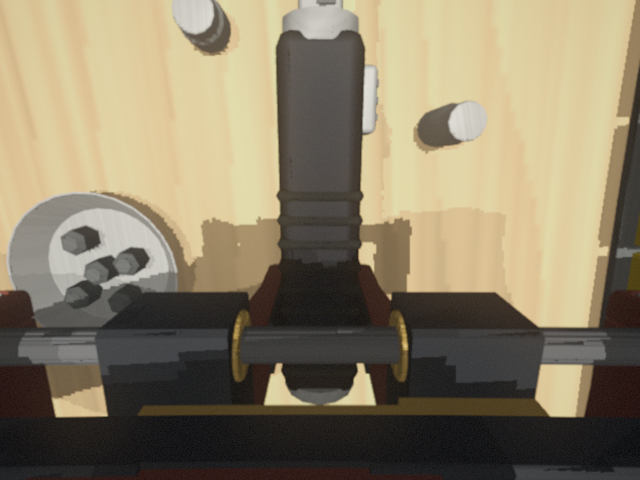

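The button stands fully out again (5 mm proud, at (370,98)) and the grip resists further pull, so it is locked at the second stop. I ease off the pull and hand in.

```bash
python3 -m inch '0.002 0.015 0 0 0 0; 0.002 0.03 0 0 0 0; 0.002 0.03 0 0 0 0; 0.002 0.03 0 0 0 0; 0.002 0.03 0 0 0 0'; python3 -c "
from cell import manip
print(manip.finish_job())"
```

```text
clock: 13.35
tcp_pos: [0.5619, -0.1095, 0.1207]
orientation: [-2.288, -2.153, -0.001]
ft_force: [0.5, 5.0, -0.2]
gripper_width: 0.0319
grasp_force: 25.0
the job is handed in; nothing more can be done
None
```

The ratchet's grip is drawn out and locked at the second stop with the button sprung back out; it is held at its ribbed rear, clear of the button, with 25 N, and the job was handed in at 13.35 s, though no verdict was returned.

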